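Set the slope of a vial chute with an angle gauge and hold it

ROBOT

A 6-joint arm with a two-finger parallel gripper is mounted at the origin on a cart in front of the work surface, level with it; the furniture and walls round the work are solid. World frame = base frame: x ahead of the robot, y to its left, z up, the work surface at z = 0. Lengths are in mm, angles in degrees, forces in N, time in s.
With the tool pointing down it reaches from about 300 to 850 mm from the base axis. Payload 4.2 kg.
Tool frame: the origin (TCP) lies midway between the tips of the shut fingers; the grasp point (between the pads) lies 19 mm behind it; z points along the fingers, y is the line along which they close (so a half turn about z gives the same grasp; the last joint's range is limited). The gripper opens to 91 mm and grips with 3 to 60 N. Pads are 32 mm wide; open, the fingers measure 118 mm over their backs; the gripper's body (76 mm by 178 mm) begins 60 mm behind the grasp point.
Start: joints at [62.109, 18.312, 89.639, -0, 72.044, -1.146], TCP at [258.773, 513.498, 213.976] pointing down, gripper open.
Joint ranges: [-177.97, 177.97], [-48.28, 115.42], [12.27, 149.76], [-77.06, 257.06], [2.81, 150.46], [-146.56, 146.56]. Speed limits (degrees/s): [147.25, 147.25, 180, 180, 180, 180].

INTERFACE

Orientations are given as [roll, pitch, yaw] about the fixed x, y, z axes, in that order (R = Rz(yaw) Ry(pitch) Rx(roll)).
In Python, from workcell import env gives the robot as it stands.
- The arm moves only by the shell command python3 drive.py 'ROWS' [OPENING] [FORCE]. ROWS is a JSON list of rows, 1 to 8 of them, each an object with the fields sx, sy, sz (the shift in mm), ax, ay, az (a rotation vector in degrees); a field left out counts as zero; each row shifts and turns the commanded pose from where the row before left it, along the tool's axes as they then stand; what a row does not reach is not made up. A row lasts 1/10 s, in which the tool goes at most 50 mm and 8.59 degrees, less where a joint would pass 70% of its speed; a pose out of reach is approached as far as the arm can. OPENING is the finger opening in mm, set as the command begins (- or left out keeps the last). The fingers move at their own pace and stop on an object; FORCE is the grip in N (left out, the last holds). Time passes only in rows, so rows that do not move let the fingers close. It prints the time, the measured TCP pose, the force, the opening and the grip force at its end. Input that does not fit is refused with a message, and nothing moves.
- env.state(): the state, without advancing time (a new reading comes with each control period).
- env.grab_frame(name): name is "scene" or "top" or "wrist"; returns the picture (480x640x3 uint8, blue, green, red); there is no depth.
- env.camera_model(name): a dict with "fx", "fy", "cx", "cy" (pixels), "D" ([k1, k2, p1, p2, k3] as OpenCV has them; the pictures are not rectified), "T" (4x4, takes a point from camera to world coordinates). Camera axes: x right, y up, looking along -z (the intrinsics and any distortion apply to the point x, -y, -z); pixel columns grow to the right and rows downward; lengths in mm; the calibration is good to about 2 mm. A picture is of the moment at which its call begins: read the wrist's pose just before it. camera_model takes no time and is no camera call; for the wrist camera it gives the pose at the moment of the call.
- env.job_done(): hands the job in; it is judged then, once.
The state is a dict: "time_s": time; "qpos": joint angles; "qvel": joint speeds; "effort": joint torques, N m; "ee_pos": TCP position; "ee_rot": TCP orientation; "force": force on the tool from outside, world axes, zero at the start; "torque": the same for the moment, N m; "gripper_width": finger opening in mm; "gripper_force": force on a finger pad.
Only numpy, scipy, OpenCV 4.12 (cv2) and the standard library are available. Lean on these libraries where they do the work, as an engineer would, in place of code of your own. Each camera call takes 0.05 s, during which the arm holds its last target. There are 200 camera calls.

TASK

The clamp of the tilting vial chute is slack, so its handle end has dropped onto the rest. Pick up the angle gauge by its top lug, gently (its thin case cracks at a grip over 35 N), stand it flat on the chute's floor above the pivot with the dial towards the front as now, and let go of it without dropping it; then take the chute by its handle and rock it until the gauge's swinging needle settles on the set mark on the rim of the dial. Finish there, still holding the handle with the needle at rest on the mark, so that a colleague can tighten the clamp, and leave the other things on the counter alone.

Things in the scene. Friction and masses are not known exactly. Their poses are not given: they have to be found in the camera images.
- stand: Grey stand fixed to the counter: base 130 (x) x 170 (y) x 10 mm, two rounded cheeks 98 mm apart outside and 113 mm high, black star clamp knob (slack, not to be used) out to 69 mm in front, rest post with rubber pad at y -70 mm. Origin: on the counter below the pivot pin. x along the pin, away from the robot; y to the chute's outlet (left), -y to its handle. Place and yaw vary.
- chute: Aluminium channel pivoting on the stand's pin. Origin: on the pin axis, 85 mm above the counter; x along the pin, y along the channel to the outlet, z square to its floor. About 0.75 kg, heavier to the handle: unheld, also with the gauge on it, it drops onto the rest, handle end 0.14 rad below level; it turns up to 0.45 rad above. Lifting it by the handle takes a few N.
- chute_handle (a point): Point to take hold of: middle of the black rubber grip, a round bar 16 to 18 mm thick and 82 mm long that sticks out of the chute's handle end along its -y, at (0, -215, +6) mm in the chute's frame. It runs on a 215 mm arc about the pin. Axes as the chute's.
- chute_floor (a point): Good place for the middle of the gauge's underside, (0, -20, +12) mm in the chute's frame, axes as the chute's. Anywhere from y = -75 to +35 mm there will do. The flat floor (upper face z = +12 mm) runs from y = -150 to +105 mm, 66 mm wide between side walls 20 mm high.
- gauge: Pendulum angle gauge, loose, 0.3 kg, on the counter. Steel foot 42 (x) x 106 (y) x 13 mm high; round grey case 100 mm across, 26 mm thick, centre 64 mm above the underside, white dial on its -x face; ribbed lug on top, 22 thick (x) x 46 wide (y), 110 to 148 mm above the underside. Origin: middle of the underside; z up; dial side -x faces the robot within 0.45 rad at the start.
- gauge_grip (a point): Middle of the gauge's grip lug, 130 mm above the underside; pinch the lug across its 22 mm thickness (along the gauge's x). Axes as the gauge's.
- pointer (a joint): Swing of the black needle about the dial centre, rad. It comes to rest plumb, thin tip up, after swinging about a second. 0 = straight up the gauge; positive = tip clockwise seen from the dial side (to the gauge's -y). On the chute, dial to the front, it settles at the chute's slope: raising the handle makes it grow.
- mark (a joint): Where the black set mark stands on the rim of the dial (a tab 9 mm wide at 50 mm from the dial centre), rad, same zero and sense as the needle: the needle is on the mark when both values are equal. Stiff; stays as set. Between 0.12 and 0.30.
- needle_tip (a point): Tip of the needle, 37 mm from the dial centre (16 mm in front of the middle of the gauge, 64 mm above its underside); x as the gauge's, z along the needle from the dial centre to the tip.
- mark_tab (a point): The set mark's tab, 50 mm from the dial centre; x as the gauge's, z from the dial centre to the tab. The needle is on the mark when both z axes agree.
- monitor: Fixed: computer monitor behind the work. Its upright screen, 540 mm wide and 35 mm thick, hangs from 120 to 465 mm above the counter, from about x 0.55, y 0.15 (near left end) slanting back to x 0.77, y -0.34 (far right end): keep the arm and gripper clear of it. Origin: under the middle of its foot.
- ball_scanner: Fixed: round black desk scanner, 85 mm wide, 112 mm high, left of the middle behind the chute. Origin: under its middle.
- vial_1: Bystander: amber vial with a white cap, 44 mm wide, 66 mm high. Origin: middle of its underside.
- vial_2: Bystander: white vial, 37 mm wide, 60 mm high, close behind the chute's outlet end. Origin: middle of its underside.
- vial_3: Bystander: larger amber vial, 47 mm wide, 74 mm high. Origin: middle of its underside.
- bottle: Bystander: white stock bottle with a broad cap, 62 mm wide, 105 mm high. Origin: middle of its underside.
- carton: Bystander: medicine carton 50 x 50 x 76 mm high. Origin: middle of its underside.
- carton_pink: Bystander: narrow medicine carton 26 x 45 x 86 mm high. Origin: middle of its underside.
- notes: Bystander: block of sticky notes 74 x 74 x 16 mm, close behind the chute's handle end. Origin: middle of its underside.
- mouse: Bystander: black computer mouse 100 x 60 x 37 mm. Origin: middle of its underside.

How it is judged:
By the outcome, as a careful person would: the job done as asked, in the order asked, and still so for the second after the job is handed in, while the arm keeps its last pose, push and grip.
It also fails if it takes over 64 s, if anything falls off the work surface, if the arm or the gripper's body presses on something with over 40 N, if the wrist force passes 120 N, or if a joint passes its speed limit or range.

## Working session

There is one attempt and no reset: what is moved stays moved. The work goes in short steps, Python scripts to look and compute and a shell command to move; the robot and the scene stay as the last step left them, time stands still between calls to the robot, and variables do not carry over. Pictures are saved under pics/ and viewed, at most 10 in all, crops included, and the job is handed in when it is done.

```bash
ls; mkdir -p pics; python3 - <<'E'
from workcell import env
import cv2
for n in ("scene","top"):
    cv2.imwrite(f"pics/{n}0.png",env.grab_frame(n)); m=env.camera_model(n); print(n,m)
s=env.state(); print(s)
E
```

```text
drive.py
pics
workcell.py
scene {'fx': 497.7916949197376, 'fy': 497.7916949197376, 'cx': 317.51224964824644, 'cy': 239.23931303384464, 'D': array([-0.08953968,  0.        ,  0.        ,  0.        ,  0.        ]), 'T': array([[ 4.76289020e-01,  6.38466374e-01, -6.04573782e-01,
        -1.40594695e+02],
       [-8.79197998e-01,  3.55686077e-01, -3.17014662e-01,
        -4.98102501e+02],
       [ 1.26352749e-02,  6.82530661e-01,  7.30747731e-01,
         9.04046801e+02],
       [ 0.00000000e+00,  0.00000000e+00,  0.00000000e+00,
         1.00000000e+00]])}
top {'fx': 448.8444756811333, 'fy': 448.8444756811333, 'cx': 323.0568029014765, 'cy': 246.2634620199404, 'D': array([0.0309753, 0.       , 0.       , 0.       , 0.       ]), 'T': array([[ 2.40536608e-02,  9.85979904e-01, -1.65121319e-01,
         3.34520558e+02],
       [-9.99704397e-01,  2.43082080e-02, -4.79319651e-04,
        -1.67970355e+02],
       [ 3.54120383e-03,  1.65084038e-01,  9.86273147e-01,
         1.27353769e+03],
       [ 0.00000000e+00,  0.00000000e+00,  0.00000000e+00,
         1.00000000e+00]])}
{'time_s': 0.1, 'qpos': array([ 6.21072284e+01,  1.83468183e+01,  8.96975170e+01,  1.52305280e-03,
        7.20431313e+01, -1.14433801e+00]), 'qvel': array([-0.0258145 , -0.07328182, -0.10500581, -0.15808642,  0.0086697 ,
        0.03203979]), 'effort': array([-4.58849772e-04, -4.13331163e+01, -2.32509863e+01,  7.28186150e-02,
        4.21305047e-02, -8.16217630e-05]), 'ee_pos': array([258.5678437 , 513.09903013, 213.22884136]), 'ee_rot': array([-1.79912580e+02, -3.19466259e-03,  1.53251093e+02]), 'force': array([-0.14094292,  0.27927577,  0.73109417]), 'torque': array([ 0.0218545 , -0.01039404,  0.01185341]), 'gripper_force': 0.0, 'gripper_width': 91.31603887936083}
```
View pics/scene0.png

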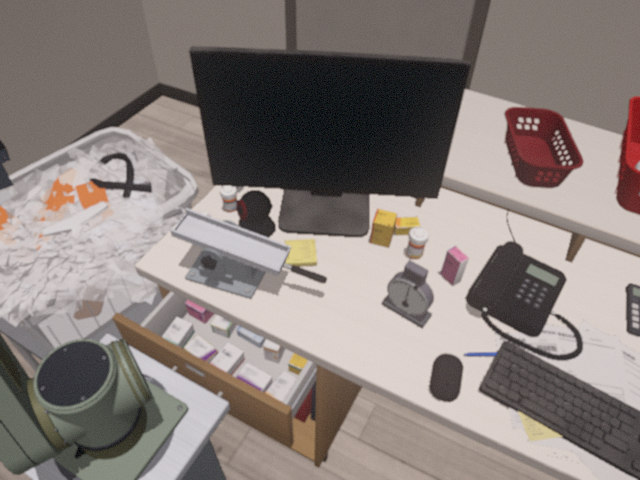

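View pics/top0.png

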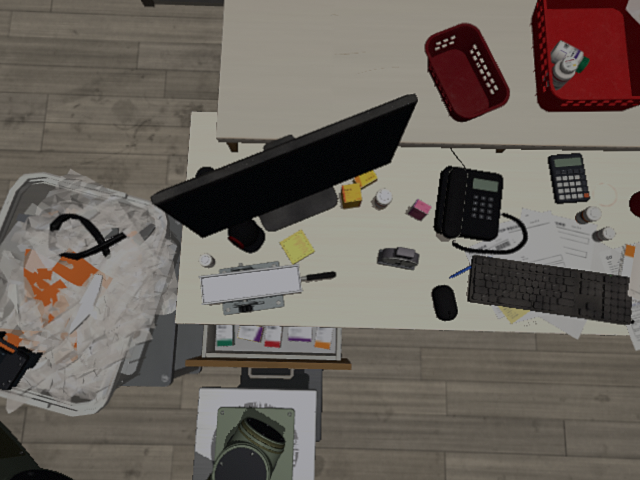

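Scene view: the gauge is at about (408,293), the chute handle at (308,275) and the chute at (230,243). Top view: the gauge is at (398,258) and the handle at (320,276). I'll zoom in on both.

```bash
cat > h.py <<'E'
import numpy as np, cv2
from workcell import env
def ray(m,u,v):
    K=np.array([[m['fx'],0,m['cx']],[0,m['fy'],m['cy']],[0,0,1]])
    p=cv2.undistortPoints(np.array([[[u,v]]],float),K,m['D'])[0,0]
    d=m['T'][:3,:3]@np.array([p[0],-p[1],-1.]); return m['T'][:3,3],d/np.linalg.norm(d)
def plane(m,u,v,z):
    o,d=ray(m,u,v); return o+d*(z-o[2])/d[2]
def tri(rs):
    A=np.zeros((3,3));b=np.zeros(3)
    for o,d in rs:
        P=np.eye(3)-np.outer(d,d);A+=P;b+=P@o
    x=np.linalg.solve(A,b); return x,[np.linalg.norm((np.eye(3)-np.outer(d,d))@(x-o)) for o,d in rs]
def proj(m,X):
    K=np.array([[m['fx'],0,m['cx']],[0,m['fy'],m['cy']],[0,0,1]])
    p=m['T'][:3,:3].T@(np.asarray(X,float)-m['T'][:3,3]); p=p*[1,-1,-1]
    return cv2.projectPoints(p.reshape(1,3),np.zeros(3),np.zeros(3),K,m['D'])[0].ravel()
E
python3 - <<'E'
import cv2,numpy as np
s=cv2.imread('pics/scene0.png');t=cv2.imread('pics/top0.png')
f=lambda i,x,y,w,h,W,H:cv2.resize(i[y:y+h,x:x+w],(W,H),interpolation=cv2.INTER_CUBIC)
a=np.vstack([np.hstack([f(s,375,255,80,60,400,300),f(t,370,230,60,45,400,300)]),
 np.hstack([f(s,165,200,160,100,400,250),f(t,195,250,150,94,400,250)])])
cv2.imwrite('pics/c1.png',a)
E
```

View pics/c1.png

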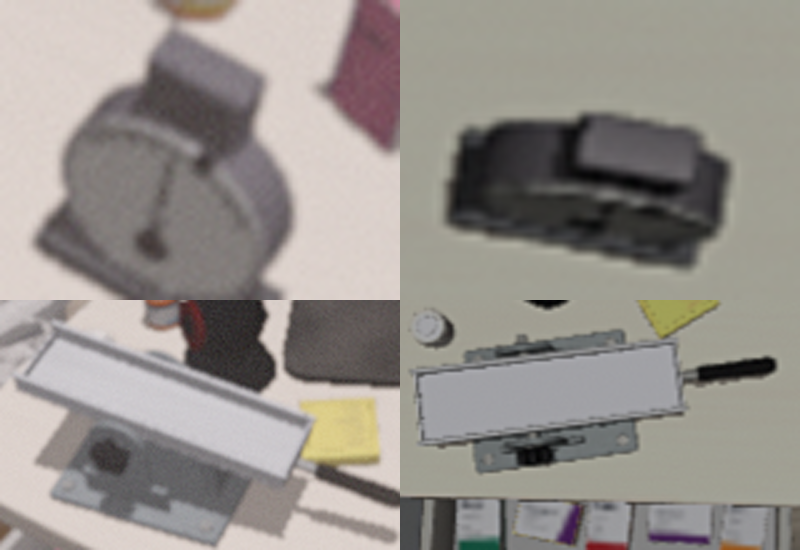

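```bash
python3 - <<'E'
from h import *
np.set_printoptions(precision=1,suppress=True)
S=env.camera_model('scene');T=env.camera_model('top')
print('lug top',plane(S,416.4,269.4,148),plane(T,405.6,252.2,148),tri([ray(S,416.4,269.4),ray(T,405.6,252.2)]))
c=lambda x,y:(370+(x-400)/6.667,230+y/6.667)
a,b=plane(T,*c(450,222),10),plane(T,*c(690,265),10);d=a-b;print('gauge yaw',np.degrees(np.arctan2(-d[0],d[1])),a,b)
a,b=plane(T,*c(577,180),146),plane(T,*c(694,185),146);d=a-b;print('lug yaw',np.degrees(np.arctan2(-d[0],d[1])),a,b)
k=lambda x,y:(195+(x-400)/2.667,250+(y-300)/2.667)
k2=lambda x,y:(165+x/2.5,200+(y-300)/2.5)
A=[(415,372),(675,342),(685,410),(420,443)];B=[(45,323),(315,418),(295,480),(18,380)]
P=[tri([ray(T,*k(*p)),ray(S,*k2(*q))]) for p,q in zip(A,B)]
for p in P: print(p)
for p,q in [((133.3+174.2,279.2),(289,266)),((335.6,273.6),(325.5,279.5))]: print('h',tri([ray(T,*p),ray(S,*q)]))
E
```

```text
lug top [ 508.4 -380.2  148. ] [ 512.9 -377.1  148. ] (array([ 514.2, -378.7,  140.9]), [np.float64(0.4176876207886179), np.float64(0.41768762078886257)])
gauge yaw -8.851199894671325 [ 500.9 -322.9   10. ] [ 485.1 -424.6   10. ]
lug yaw -1.0541939697723515 [ 500.3 -354.4  146. ] [ 499.5 -398.8  146. ]
(array([436.7, 145.6, 128.4]), [np.float64(3.8027089023978866), np.float64(3.802708902397866)])
(array([ 479.7, -104.7,   93. ]), [np.float64(2.491983802509578), np.float64(2.4919838025096612)])
(array([ 415. , -119.1,   84.5]), [np.float64(5.730149312180555), np.float64(5.730149312180485)])
(array([373.5, 134.9, 116.5]), [np.float64(1.7608930266027885), np.float64(1.760893026602885)])
h (array([ 443.2, -126.3,   79.9]), [np.float64(2.2264331636449013), np.float64(2.226433163644883)])
h (array([ 463.4, -203. ,   57.5]), [np.float64(0.2893936734684447), np.float64(0.2893936734684107)])
```

```bash
cat >> h.py <<'E'
from scipy.spatial.transform import Rotation as Ro
def delta(pos,rpy,s=None):
    "tool-axes move from measured pose to a target"
    s=s or env.state(); R=Ro.from_euler('xyz',s['ee_rot'],degrees=True); G=Ro.from_euler('xyz',rpy,degrees=True)
    return R.inv().apply(np.array(pos)-s['ee_pos']).round(1),np.degrees((R.inv()*G).as_rotvec()).round(2)
E
python3 drive.py '[{"sz":-11,"az":8.5},{"sz":-11,"az":8.5},{"sz":-11,"az":8.5},{"sz":-11,"az":8.5},{"sz":-11,"az":8.5},{"sz":-11,"az":8.5},{"sz":-11,"az":8.5},{"sz":-11,"az":8.5}]' 91
python3 drive.py '[{"az":4.1},{}]'
python3 - <<'E'
from h import *
print(delta([507,-378,300],[180,0,81.15])); m=env.camera_model('wrist'); print(m, env.state()['ee_pos'])
R=Ro.from_euler('xyz',env.state()['ee_rot'],degrees=True).as_matrix()
print(R.T@(m['T'][:3,3]-env.state()['ee_pos']), R.T@m['T'][:3,:3])
E
```

```text
time_s: 0.9
ee_pos: [258.6, 513.2, 301.9]
ee_rot: [-180.0, 0.1, 84.9]
force: [1.2, 0.1, -0.1]
gripper_width: 91.3
gripper_force: 0.0
time_s: 1.1
ee_pos: [258.7, 513.4, 301.8]
ee_rot: [-180.0, 0.0, 81.2]
force: [0.6, 0.1, -0.6]
gripper_width: 91.0
gripper_force: 0.0
(array([-842.7,  382.2,    2. ]), array([-0.  ,  0.01,  0.02]))
{'fx': 366.10113703782014, 'fy': 366.10113703782014, 'cx': 319.1395924205599, 'cy': 234.70678149980856, 'D': array([-0.07364258,  0.        ,  0.        ,  0.        ,  0.        ]), 'T': array([[ 9.88116271e-01,  1.47842504e-01,  4.20574557e-02,
         2.71813401e+02],
       [-1.53707452e-01,  9.51300996e-01,  2.67208598e-01,
         5.88627039e+02],
       [-5.04511361e-04, -2.70497708e-01,  9.62720487e-01,
         4.73374599e+02],
       [ 0.00000000e+00,  0.00000000e+00,  0.00000000e+00,
         1.00000000e+00]])} [258.73136904 513.38798839 301.83132765]
[  76.31527042    1.36162972 -171.56128231] [[-1.66311686e-04  9.62784053e-01  2.70271787e-01]
 [ 9.99999894e-01  4.39910412e-05  4.58641268e-04]
 [ 4.29682962e-04  2.70271835e-01 -9.62783958e-01]]
```

```bash
python3 drive.py '[{"sx":-45,"sy":20},{"sx":-45,"sy":20},{"sx":-45,"sy":20},{"sx":-45,"sy":20},{"sx":-45,"sy":20},{"sx":-45,"sy":20},{"sx":-45,"sy":20},{"sx":-45,"sy":20}]'|sed -n 2,4p
python3 drive.py '[{"sx":-45,"sy":20},{"sx":-45,"sy":20},{"sx":-45,"sy":20},{"sx":-45,"sy":20},{"sx":-45,"sy":20},{"sx":-45,"sy":20},{"sx":-45,"sy":20},{"sx":-45,"sy":20}]'|sed -n 2,4p
python3 - <<'E'
from h import *
print(delta([507,-378,300],[180,0,81.15]))
E
```

```text
ee_pos: [361.2, 131.2, 301.6]
ee_rot: [-180.0, 0.0, 81.3]
force: [1.0, 0.1, -0.3]
ee_pos: [464.1, -249.1, 301.4]
ee_rot: [-180.0, -0.0, 81.2]
force: [0.7, 1.0, 0.4]
(array([-120.8,   62.1,    1.2]), array([-0.04, -0.04,  0.08]))
```

```bash
python3 drive.py '[{"sx":-40,"sy":20},{"sx":-40,"sy":20},{"sx":-40,"sy":22},{}]'|sed -n 2,4p
python3 - <<'E'
from h import *
m=env.camera_model('wrist');im=env.grab_frame('wrist');cv2.imwrite('pics/w1.png',im)
np.savez('w1.npz',**m); print(proj(m,[507,-378,148]),env.state()['ee_pos'])
E
```

```text
ee_pos: [507.7, -380.0, 298.7]
ee_rot: [-179.9, 0.0, 81.0]
force: [-0.0, 0.6, 0.3]
[317.10136088 217.61540063] [ 507.01864487 -377.1911436   299.33337802]
```

View pics/w1.png

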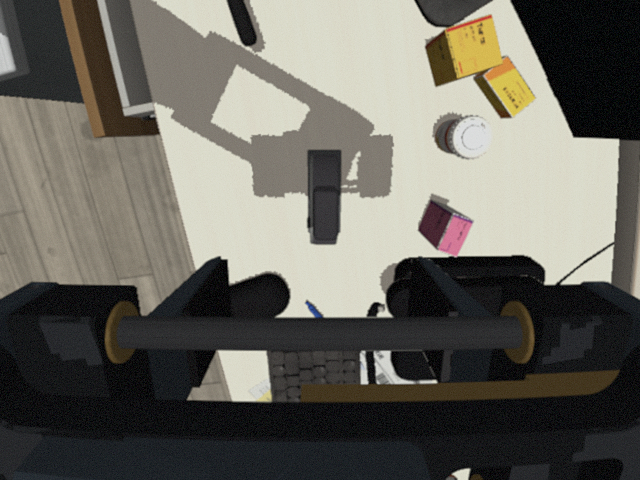

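The gauge is at about (308–340, 150–243) and the lug top at about (315–338, 187–240), nearly aligned with the tool. I'll refine this with edge positions.

```bash
python3 - <<'E'
from h import *
m=dict(np.load('w1.npz')); g=cv2.cvtColor(cv2.imread('pics/w1.png'),6)
for r in (155,165,195,205,215,225,235): print(r,g[r,302:346].tolist())
print(g[140:250:1,326].tolist())
E
```

```text
155 [126, 125, 120, 122, 115, 81, 55, 47, 41, 47, 54, 50, 43, 40, 37, 48, 38, 37, 46, 40, 42, 37, 39, 43, 37, 41, 45, 40, 40, 39, 43, 37, 43, 39, 43, 51, 49, 41, 52, 99, 123, 122, 124, 125]
165 [126, 121, 125, 119, 117, 87, 51, 48, 71, 75, 60, 56, 46, 52, 46, 49, 41, 55, 51, 54, 49, 50, 52, 54, 49, 55, 50, 50, 53, 54, 55, 44, 50, 55, 48, 44, 37, 40, 56, 94, 117, 127, 120, 121]
195 [219, 219, 212, 180, 140, 114, 63, 59, 80, 84, 64, 42, 42, 53, 52, 63, 58, 57, 54, 60, 53, 61, 58, 53, 58, 60, 56, 60, 57, 56, 61, 60, 55, 60, 47, 45, 44, 62, 110, 173, 217, 221, 216, 219]
205 [216, 217, 216, 219, 214, 181, 102, 64, 75, 77, 66, 41, 43, 51, 58, 55, 59, 58, 57, 57, 58, 59, 51, 61, 62, 59, 56, 56, 54, 56, 57, 61, 54, 54, 45, 44, 62, 88, 127, 184, 218, 218, 217, 214]
215 [215, 216, 214, 220, 216, 179, 102, 66, 77, 72, 68, 42, 37, 50, 53, 56, 56, 59, 56, 56, 57, 56, 54, 56, 55, 57, 60, 56, 51, 58, 48, 57, 61, 52, 48, 42, 62, 96, 160, 214, 221, 217, 217, 212]
225 [215, 217, 219, 216, 190, 110, 34, 24, 53, 69, 59, 34, 39, 57, 55, 58, 51, 58, 59, 56, 55, 62, 53, 53, 52, 59, 50, 62, 53, 51, 56, 61, 53, 52, 46, 44, 61, 96, 157, 213, 219, 216, 217, 215]
235 [216, 217, 214, 216, 213, 216, 215, 192, 134, 115, 104, 70, 41, 47, 45, 54, 59, 59, 56, 50, 55, 56, 59, 53, 56, 57, 55, 58, 55, 52, 60, 53, 58, 44, 57, 118, 181, 216, 218, 214, 217, 217, 215, 216]
[120, 125, 121, 120, 120, 125, 125, 126, 122, 98, 50, 43, 49, 43, 44, 37, 42, 43, 46, 45, 47, 48, 42, 52, 48, 49, 52, 45, 54, 49, 47, 53, 52, 53, 51, 50, 57, 55, 56, 52, 57, 57, 60, 53, 53, 56, 42, 37, 38, 32, 45, 40, 52, 53, 52, 58, 56, 52, 60, 55, 54, 59, 53, 54, 56, 62, 58, 59, 56, 58, 58, 57, 55, 64, 51, 55, 57, 56, 56, 56, 56, 57, 55, 58, 53, 52, 56, 54, 57, 52, 56, 50, 58, 58, 55, 56, 59, 59, 48, 48, 53, 69, 64, 74, 135, 198, 224, 219, 216, 217]
```

```bash
python3 - <<'E'
from h import *
m=dict(np.load('w1.npz'))
a,b=plane(m,325.6,187,148),plane(m,325.6,240,148); print(a,b,np.linalg.norm(a-b)); c=(a+b)/2
print(c, delta([c[0],c[1],116],[180,0,81.15]))
print(np.linalg.norm(plane(m,314,213,148)-plane(m,337,213,148)))
E
```

```text
[ 518.78098739 -351.77701757  148.        ] [ 511.38796321 -400.02011437  148.        ] 48.80628233816286
[ 515.0844753  -375.89856597  148.        ] (array([  2.2,   8.4, 183.3]), array([-0.18, -0.1 , -0.06]))
20.690166527854522
```

```bash
python3 drive.py '[{"sx":2,"sy":8,"sz":35},{"sz":40},{"sz":40},{"sz":40},{"sz":28},{}]' |sed -n 2,4p
python3 drive.py '[{},{},{},{},{},{}]' 14 20
```

```text
ee_pos: [512.4, -371.1, 114.7]
ee_rot: [-179.5, -0.3, 81.3]
force: [0.0, 0.3, -0.2]
time_s: 4.35
ee_pos: [515.3, -374.6, 119.3]
ee_rot: [180.0, 0.0, 81.2]
force: [0.2, 0.4, 0.1]
gripper_width: 45.5
gripper_force: 0.0
```

```bash
python3 drive.py '[{"sz":3},{},{},{},{},{}]' 14 20
```

```text
time_s: 4.95
ee_pos: [515.1, -374.3, 115.4]
ee_rot: [-180.0, -0.0, 81.2]
force: [-0.4, 0.1, -2.7]
gripper_width: 22.4
gripper_force: 22.1
```

```bash
python3 drive.py '[{},{},{}]' |tail -4; python3 drive.py '[{"sz":-10},{"sz":-40},{"sz":-45},{"sz":-45},{"sz":-30},{}]'
python3 - <<'E'
from h import *
# chute edges in the top picture: fit lines to the light tray
t=cv2.imread('pics/top0.png'); hsv=cv2.cvtColor(t,40)
for (x,y) in [(250,285),(190,330),(220,290),(300,285)]: print(t[y,x],hsv[y,x])
g=cv2.cvtColor(t,6)
for x in (215,235,255,275,290): print(x,g[258:312,x].tolist())
E
```

```text
ee_rot: [-180.0, -0.0, 81.2]
force: [-0.1, -0.8, -3.5]
gripper_width: 22.1
gripper_force: 22.1
time_s: 5.85
ee_pos: [517.1, -375.9, 292.6]
ee_rot: [179.4, 0.3, 81.2]
force: [0.6, -0.2, -3.2]
gripper_width: 22.2
gripper_force: 22.1
[165 161 161] [120   6 165]
[75 75 73] [90  7 75]
[165 161 160] [114   8 165]
[106 107 107] [ 30   2 107]
215 [155, 137, 130, 114, 114, 122, 140, 154, 159, 159, 159, 158, 158, 158, 159, 152, 132, 129, 92, 163, 164, 161, 162, 161, 161, 161, 161, 162, 161, 161, 162, 161, 162, 161, 161, 161, 160, 161, 161, 161, 161, 163, 158, 133, 149, 74, 98, 161, 162, 160, 158, 158, 159, 158]
235 [157, 158, 157, 157, 158, 157, 159, 160, 151, 97, 88, 71, 32, 83, 147, 103, 120, 162, 163, 161, 161, 161, 162, 161, 162, 161, 161, 161, 161, 161, 162, 160, 162, 161, 161, 161, 161, 161, 162, 156, 133, 148, 101, 66, 107, 82, 63, 66, 82, 62, 112, 113, 112, 111]
255 [158, 157, 158, 159, 160, 150, 112, 113, 113, 107, 86, 119, 142, 97, 162, 164, 161, 162, 161, 161, 161, 161, 162, 161, 160, 162, 162, 162, 161, 162, 161, 161, 161, 161, 162, 161, 163, 156, 135, 134, 62, 94, 111, 77, 37, 29, 57, 109, 116, 117, 117, 113, 107, 161]
275 [158, 159, 150, 111, 107, 110, 110, 113, 129, 136, 118, 131, 163, 163, 162, 161, 161, 161, 161, 161, 162, 161, 161, 161, 162, 161, 161, 161, 161, 161, 161, 161, 162, 162, 153, 127, 147, 70, 69, 114, 116, 114, 114, 112, 113, 114, 111, 113, 108, 107, 148, 162, 160, 159]
290 [146, 144, 141, 151, 144, 159, 154, 135, 121, 96, 162, 163, 161, 162, 160, 162, 161, 161, 161, 162, 161, 162, 161, 161, 160, 162, 162, 161, 161, 161, 162, 162, 151, 123, 146, 84, 106, 161, 159, 157, 159, 160, 158, 157, 158, 159, 159, 159, 160, 158, 159, 160, 159, 158]
```

```bash
python3 - <<'E'
from h import *
print(delta([427,10,320],[180,0,81.2]))
E
```

```text
(array([ 367.3, -148.1,  -31.1]), array([ 0.63,  0.33, -0.04]))
```

```bash
python3 drive.py '[{"sx":25,"sy":-10,"sz":-6},{"sx":42,"sy":-17,"sz":-6},{"sx":45,"sy":-18,"sz":-6},{"sx":45,"sy":-18,"sz":-6},{"sx":45,"sy":-18,"sz":-6},{"sx":45,"sy":-18},{"sx":45,"sy":-18},{"sx":40,"sy":-16}]' |sed -n 2,4p
python3 drive.py '[{"sx":25,"sy":-10,"az":-4},{"sx":10,"sy":-5,"az":-5},{"az":-5},{"az":-4},{},{}]' 
python3 - <<'E'
from h import *
m=env.camera_model('wrist');im=env.grab_frame('wrist');cv2.imwrite('pics/w2.png',im)
np.savez('w2.npz',**m); print(env.state()['ee_pos'])
E
```

```text
ee_pos: [433.0, -23.9, 314.7]
ee_rot: [-179.9, -0.0, 81.2]
force: [0.7, 0.2, -4.0]
time_s: 7.25
ee_pos: [424.1, 10.6, 315.1]
ee_rot: [-179.9, -0.0, 99.1]
force: [-1.0, 0.3, -3.3]
gripper_width: 22.4
gripper_force: 22.0
[424.30664514  10.55494189 315.31071632]
```

View pics/w2.png

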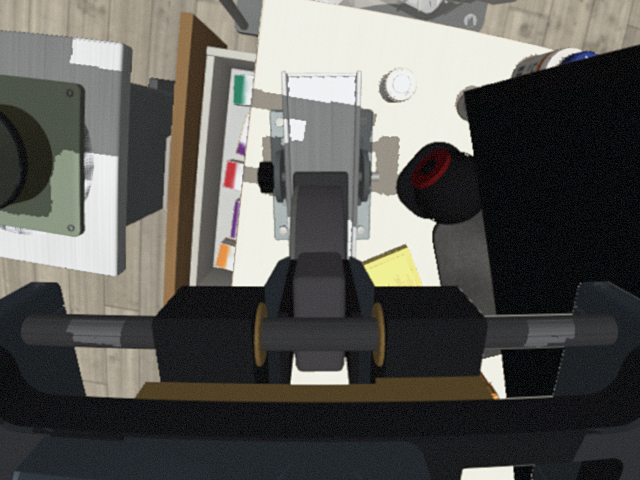

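The chute runs straight up the image: walls at about u = 283/361, outlet end at v ≈ 73, base plate at about (273–371, 110–240). I'll take the edges numerically.

```bash
python3 - <<'E'
from h import *
g=cv2.cvtColor(cv2.imread('pics/w2.png'),6).astype(int)
def edges(a,o,t=18):
    d=np.diff(cv2.GaussianBlur(a.astype(np.float32).reshape(1,-1),(3,1),0).ravel()); return [(o+i+.5,int(d[i])) for i in range(1,len(d)-1) if abs(d[i])>t and abs(d[i])>=max(abs(d[i-1]),abs(d[i+1]))]
for r in (85,130,145,155,205,215,230): print('row',r,edges(g[r,262:382],262))
for c in (276,279,367,369): print('col',c,edges(g[100:255,c],100))
for c in (286,300,320,340,358): print('end',c,edges(g[60:95,c],60))
E
```

```text
row 85 [(285.5, -31), (287.5, 44), (354.5, -34), (357.5, 24), (378.5, -42)]
row 130 [(269.5, -46), (283.5, 22), (287.5, -41), (290.5, 47), (304.5, -46), (372.5, 52)]
row 145 [(269.5, -18), (371.5, 21)]
row 155 [(270.5, -25), (284.5, 24), (359.5, -24), (367.5, 31), (371.5, 34), (375.5, -37)]
row 205 [(272.5, -33), (347.5, 28), (360.5, 21), (370.5, 32)]
row 215 [(272.5, -28), (286.5, -24), (347.5, 30), (357.5, 21), (369.5, 35)]
row 230 [(273.5, -35), (286.5, -19), (289.5, -35), (347.5, 66), (350.5, -43), (352.5, 34), (369.5, 32)]
col 276 [(108.5, -19), (111.5, 34), (135.5, -35), (199.5, 20), (239.5, 30)]
col 279 [(109.5, -18), (111.5, 35), (125.5, -21), (136.5, -40), (201.5, 39), (239.5, 29)]
col 367 [(108.5, -58), (200.5, 21), (239.5, 31)]
col 369 [(108.5, -52), (151.5, 26), (160.5, -24), (193.5, 22), (238.5, 20)]
end 286 [(72.5, -34)]
end 300 []
end 320 [(77.5, 21)]
end 340 []
end 358 []
```

```bash
python3 - <<'E'
from h import *
np.set_printoptions(precision=1,suppress=True)
m=dict(np.load('w2.npz'))
P=[plane(m,*p,10) for p in [(268.8,110),(373.2,108.5),(369,239.7),(273.8,239.7)]]
for p in P: print(p)
y1=P[0]-P[3];y2=P[1]-P[2]
print([ (np.degrees(np.arctan2(-d[0],d[1])),np.linalg.norm(d)) for d in (y1,y2)],[(np.degrees(np.arctan2(d[1],d[0])),np.linalg.norm(d)) for d in (P[1]-P[0],P[2]-P[3])])
o=sum(P)/4; print('origin',o)
yw=np.radians(9.3)
for yw in np.radians((8.5,9.3,10)):
  for a in (-.14,):
    R=Ro.from_euler('zx',[0,a]).as_matrix(); R=Ro.from_euler('z',yw).as_matrix()@Ro.from_euler('x',-.14*-1).as_matrix()
    for Q in [(0,105,32),(-33,105,32),(33,105,32),(-33,60,32),(33,60,32)]: print(np.degrees(yw),Q,proj(m,np.r_[o[:2],85]+R@np.array(Q)))
E
```

```text
[346.5 103.2  10. ]
[474.6 125.4  10. ]
[501.9 -42.6  10. ]
[374.1 -63.   10. ]
[(np.float64(9.433550790961613), np.float64(168.45135795399278)), (np.float64(9.213523964479892), np.float64(170.1950199855376))] [(np.float64(9.859084089048606), np.float64(130.04013766836084)), (np.float64(9.089640476324647), np.float64(129.3853019205272))]
origin [424.3  30.8  10. ]
8.5 (0, 105, 32) [322.9  84. ]
8.5 (-33, 105, 32) [286.8  83.7]
8.5 (33, 105, 32) [358.9  84.5]
8.5 (-33, 60, 32) [287.8 133.5]
8.5 (33, 60, 32) [356.7 134.2]
9.3 (0, 105, 32) [321.3  84. ]
9.3 (-33, 105, 32) [285.3  84.2]
9.3 (33, 105, 32) [357.4  83.9]
9.3 (-33, 60, 32) [287. 134.]
9.3 (33, 60, 32) [355.9 133.7]
10.0 (0, 105, 32) [320.  84.]
10.0 (-33, 105, 32) [284.   84.7]
10.0 (33, 105, 32) [356.1  83.5]
10.0 (-33, 60, 32) [286.3 134.4]
10.0 (33, 60, 32) [355.2 133.3]
```

```bash
cat >> h.py <<'E'
PIN=np.array([424.3,30.8,85.]);YAW=9.35
def chute(p,tilt):
    "tool pose (pos,rpy) for TCP at chute-frame point p; tilt deg, + = outlet up"
    R=Ro.from_euler('z',YAW,degrees=True)*Ro.from_euler('x',tilt,degrees=True)
    M=R.as_matrix(); G=Ro.from_matrix(np.column_stack([M[:,1],M[:,0],-M[:,2]]))
    return PIN+M@np.array(p,float),G.as_euler('xyz',degrees=True)
E
python3 - <<'E'
from h import *
t=chute((0,-20,12+115.4+15),8.02);print(t,delta(*t))
E
```

```text
(array([430.74528692,  -8.34479231, 223.2168713 ]), array([180.  ,  -8.02,  99.35])) (array([-19.7,   3.5,  92.1]), array([-0.05,  8.  , -0.28]))
```

```bash
python3 drive.py '[{"sx":-7,"sy":1,"sz":10},{"sx":-7,"sy":1,"sz":20,"ay":4},{"sx":-6,"sy":2,"sz":20,"ay":4},{"sz":10},{},{}]' |sed -n 2,6p
python3 - <<'E'
from h import *
t=chute((0,-20,12+115.4),8.02);print(t,delta(*t))
E
```

```text
ee_pos: [431.6, -5.5, 256.0]
ee_rot: [180.0, -8.0, 99.2]
force: [-0.0, -0.0, -3.2]
gripper_width: 22.4
gripper_force: 22.0
(array([430.40528328,  -6.27981493, 208.36357988]), array([180.  ,  -8.02,  99.35])) (array([-7.1, -1.3, 47.1]), array([ 0.05,  0.06, -0.18]))
```

```bash
python3 drive.py '[{"sx":-5,"sy":-1,"sz":15},{"sx":-2,"sz":15},{"sz":8},{"sz":4},{}]' |sed -n 2,4p
python3 drive.py '[{"sz":1.5},{"sz":1.5},{}]' |sed -n 2,4p
```

```text
ee_pos: [430.7, -6.5, 213.4]
ee_rot: [180.0, -8.0, 99.2]
force: [-0.6, -0.8, -3.0]
ee_pos: [430.6, -6.5, 210.3]
ee_rot: [180.0, -8.0, 99.2]
force: [-0.5, -0.1, -2.9]
```

```bash
for i in 1 2 3; do python3 drive.py '[{"sz":1},{}]' |sed -n 2,4p; done
```

```text
ee_pos: [430.5, -6.4, 209.1]
ee_rot: [180.0, -8.0, 99.2]
force: [0.0, 1.4, -4.2]
ee_pos: [430.6, -6.3, 208.1]
ee_rot: [180.0, -8.0, 99.1]
force: [-0.9, 0.3, -3.3]
ee_pos: [431.0, -6.5, 207.7]
ee_rot: [179.9, -7.9, 99.2]
force: [0.7, -1.3, 0.6]
```

```bash
python3 drive.py '[{"sz":0.8},{}]' |sed -n 2,4p;  python3 drive.py '[{},{},{},{},{}]' 60
python3 drive.py '[{"sz":-8},{"sz":-20},{"sz":-35},{"sz":-40},{"sz":-20},{}]' 80|sed -n 2,4p
python3 - <<'E'
from h import *
m=env.camera_model('wrist');im=env.grab_frame('wrist');s=env.grab_frame('scene')
np.savez('w3.npz',**m)
cv2.imwrite('pics/w3.png',im);cv2.imwrite('pics/s3.png',s)
a=np.hstack([im[60:400,200:460], cv2.resize(s[170:300,165:335],None,fx=340/130,fy=340/130,interpolation=2)])
cv2.imwrite('pics/c3.png',a)
E
```

```text
ee_pos: [431.5, -6.7, 207.3]
ee_rot: [179.8, -7.9, 99.2]
force: [1.2, -3.4, 5.0]
time_s: 10.0
ee_pos: [430.2, -5.8, 206.1]
ee_rot: [-180.0, -8.0, 99.2]
force: [-1.1, 0.2, -0.5]
gripper_width: 58.6
gripper_force: 0.0
ee_pos: [434.8, -23.4, 331.6]
ee_rot: [179.6, -7.9, 99.2]
force: [-0.8, 0.6, 0.8]
```

View pics/c3.png

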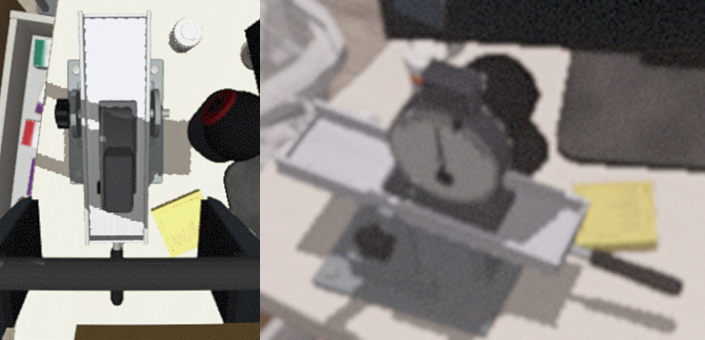

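Wrist crop: the gauge stands squarely in the channel. Scene crop: it is flat, with the needle slightly left of up and the mark upper right. Next I'll tilt the wrist for a close front view of the dial, to measure mark minus needle.

```bash
python3 - <<'E'
from h import *
R=Ro.from_euler('z',YAW,degrees=True).as_matrix()
dial=PIN+R@Ro.from_euler('x',8.02,degrees=True).as_matrix()@np.array([-16,-20,76.])
f=np.radians(25);M=R@np.column_stack([[0,1,0],[np.cos(f),0,np.sin(f)],[np.sin(f),0,-np.cos(f)]])
p=dial+R@np.array([-50,5,106]);e=Ro.from_matrix(M).as_euler('xyz',degrees=True)
print(dial,p,e,delta(p,e))
E
```

```text
[413.45277512  -1.80326502 157.46630129] [363.30473462  -4.99294112 263.46630129] [155.     0.    99.35] (array([ 19.5, -65.9,  67.8]), array([-24.96,  -7.84,  -1.95]))
```

```bash
python3 drive.py '[{"sx":7,"sy":-22},{"sx":6,"sy":-22},{"sx":6,"sy":-22},{"ax":-6.2,"ay":-2,"az":-0.5},{"ax":-6.2,"ay":-2,"az":-0.5},{"ax":-6.2,"ay":-2,"az":-0.5},{"ax":-6.2,"ay":-2,"az":-0.5},{}]'|sed -n 2,4p
python3 - <<'E'
from h import *
print(delta([363.3,-5,263.5],[155,0,99.35]))
E
```

```text
ee_pos: [361.0, -14.0, 327.8]
ee_rot: [155.4, 0.1, 99.4]
force: [0.2, -0.9, 0.1]
(array([  8.6, -23.4,  60. ]), array([-0.37,  0.06,  0.08]))
```

```bash
python3 drive.py '[{"sx":8,"sy":-23},{"sz":30},{"sz":30},{},{},{},{}]'|sed -n 2,4p
python3 - <<'E'
from h import *
m=env.camera_model('wrist');im=env.grab_frame('wrist');np.savez('w4.npz',**m);cv2.imwrite('pics/w4.png',im)
cv2.imwrite('pics/c4.png',cv2.resize(im[150:300,220:420],None,fx=4,fy=4,interpolation=2))
E
```

```text
ee_pos: [368.7, -6.7, 268.0]
ee_rot: [155.0, 0.2, 99.4]
force: [-0.5, 0.9, -0.9]
```

View pics/c4.png

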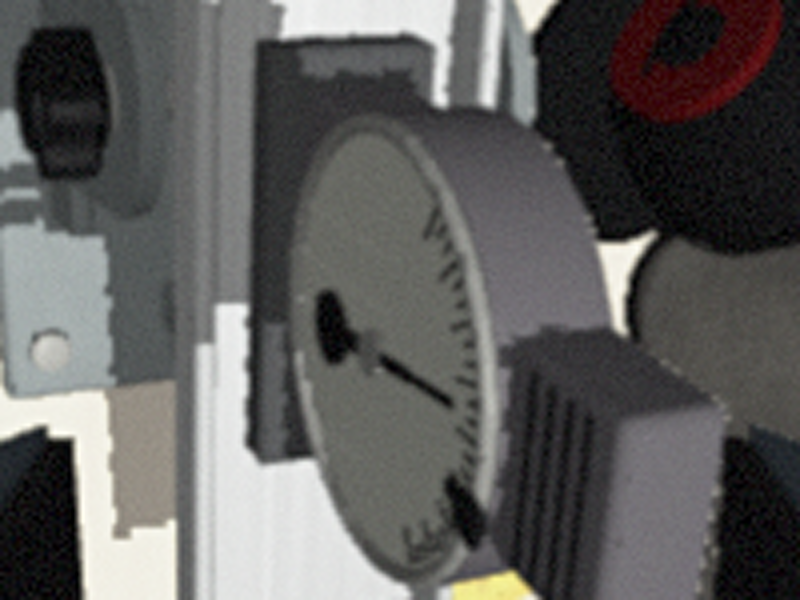

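The needle runs from pivot (372,352) to tip (455,405), and the mark tab is centred near (465,512) in the crop. I'll cast both onto the dial plane.

```bash
python3 - <<'E'
from h import *
m=dict(np.load('w4.npz'));im=cv2.imread('pics/w4.png');g=cv2.cvtColor(im,6)
R=Ro.from_euler('z',YAW,degrees=True).as_matrix()@Ro.from_euler('x',8.02,degrees=True).as_matrix()
def on(u,v,x):
    o,d=ray(m,u,v);o=R.T@(o-PIN);d=R.T@d;q=o+d*(x-o[0])/d[0];return q[1:]
msk=np.zeros_like(g);msk[266:290,331:344]=(g[266:290,331:344]<45)
n,l,st,c=cv2.connectedComponentsWithStats(msk);i=1+np.argmax(st[1:,4]);print('tab',st[i],c[i])
C=c[i]
# needle thin part
nm=np.zeros_like(g);nm[238:254,317:334]=(g[238:254,317:334]<75)
yy,xx=np.nonzero(nm);N=np.array([on(a,b,-16) for a,b in zip(xx,yy)])
vx,vy,_,_=cv2.fitLine(N.astype(np.float32),2,0,.01,.01).ravel();print('needle line ang',np.arctan2(-vx,vy)if vy>0 else np.arctan2(vx,-vy), len(N))
for x in (-14,-16,-18):
    P=on(220+372/4,150+352/4,x);T=on(220+455/4,150+405/4,x);K=on(*C,x);K2=on(220+467/4,150+513/4,x)
    a=lambda q,r:(float(np.arctan2(-(q-r)[0],(q-r)[1])),float(np.hypot(*(q-r))))
    print(x,P,a(T,P),a(K,P),a(K2,P))
print(g[262:292,328:346])
E
```

```text
tab [331 269  11  18 100] [335.79 277.66]
needle line ang -0.13966079 64
-14 [-26.1267993   77.70460116] (-0.13611201934021191, 37.53606061463299) (0.30275199058089336, 45.82530660249967) (0.2867257975729526, 47.17168228985286)
-16 [-24.06653111  81.95797102] (-0.1361120193402128, 36.89881751737083) (0.30275199058089347, 45.04733843444473) (0.2867257975729522, 46.3708569386242)
-18 [-22.00626291  86.21134089] (-0.13611201934021208, 36.26157442010869) (0.3027519905808934, 44.269370266389814) (0.28672579757295247, 45.57003158739563)
[[106 104 106 107 104 104 101  95  88  94  88 101 138 164 169 150 122 117]
 [102 102 100 105 103 104 103  87  70  82  90 107 137 157 168 148 119 114]
 [103 110 104 104 101 106 105  87  61  52  74  92 116 145 161 143 117 110]
 [101 103 106 103 104 104 102  95  83  52  64  91 121 151 164 144 108 101]
 [103 102 105 101 100 104 101  81  88  79  75 103 138 160 158 139 104  92]
 [105 103 101  91  84  84  90  70  77  83  92 114 144 160 156 138  95  71]
 [105 104 101  90  65  64  75  76  58  78  91 124 150 160 154 127  97  69]
 [106 102  93  68  38  33  70  75  56 
[... 987 characters left out ...]
 31  43  56  50  47  52]
 [ 75  70  60  62  70  66  54  31   2  16  21  22  33  54  61  54  51  52]
 [ 67  65  74  71  83  79  77  60  25  10  29  28  61  81  79  55  53  48]
 [ 74  60  68  72  85  85  97  91  51   6  15  34  69  85  79  57  49  50]
 [ 58  54  65  71  77  92 113 118  76  46  29  48  75  93  94  78  57  50]
 [ 56  65  65  75  80 102 128 137 112  71  55  73  90 101  99  87  61  54]
 [ 79  93  84  79  88 114 134 141 125 100  90  94  97  99  94  95  72  52]
 [ 89  88  82  86 100 120 130 129 107  96  96  94  97  94  91  93  84  60]
 [ 76  75  81  96 115 126 130 112  88  95  88  93  94  92  93  94  90  69]
 [ 70  75  93 114 127 136 117  96  87  86  90  89  89  88  87  91  88  76]]
```

```bash
python3 - <<'E'
from h import *
Rc=(Ro.from_euler('z',YAW,degrees=True)*Ro.from_euler('x',8.02,degrees=True)).as_matrix()
for f,D in ((25,300),(30,310)):
    f=np.radians(f);c=np.array([np.sin(f),0,-np.cos(f)]);e=np.array([0,1,0.]);z=.9628*c+.2703*e;x=-.2703*c+.9628*e
    M=np.column_stack([x,np.cross(z,x),z]);t=np.array([-16,-22,78.])-D*c-M@np.array([76.3,1.4,-171.6])
    p=PIN+Rc@t;r=Ro.from_matrix(Rc@M).as_euler('xyz',degrees=True);print(t,p,r,delta(p,r))
E
```

```text
[-65.51483357 -49.07816    180.87206889] [371.6508824  -52.69613432 257.25571248] [153.14055663 -22.1417318  106.43408516] (array([-45.9,  -8.5,   7.9]), array([-0.53, 23.12,  3.47]))
[-79.29230625 -49.07816    184.82536155] [358.14606181 -55.47872144 261.17033968] [147.8558822  -21.47636687 107.70062369] (array([-46.5, -19.4,  -1.5]), array([-5.54, 22.96,  3.11]))
```

```bash
python3 drive.py '[{"sx":-15,"sy":-3,"ay":7.7,"az":1.1},{"sx":-15,"sy":-3,"ay":7.7,"az":1.1},{"sx":-15,"sy":-3,"sz":-3,"ay":7.7,"az":1.1},{},{},{},{}]'|sed -n 1,4p
python3 - <<'E'
from h import *
m=env.camera_model('wrist');im=env.grab_frame('wrist');np.savez('w5.npz',**m);cv2.imwrite('pics/w5.png',im)
cv2.imwrite('pics/c5.png',cv2.resize(im[150:300,220:420],None,fx=4,fy=4,interpolation=2))
E
```

```text
time_s: 12.95
ee_pos: [364.6, -43.7, 259.5]
ee_rot: [155.2, -18.6, 105.0]
force: [1.0, 0.3, -1.1]
```

View pics/c5.png

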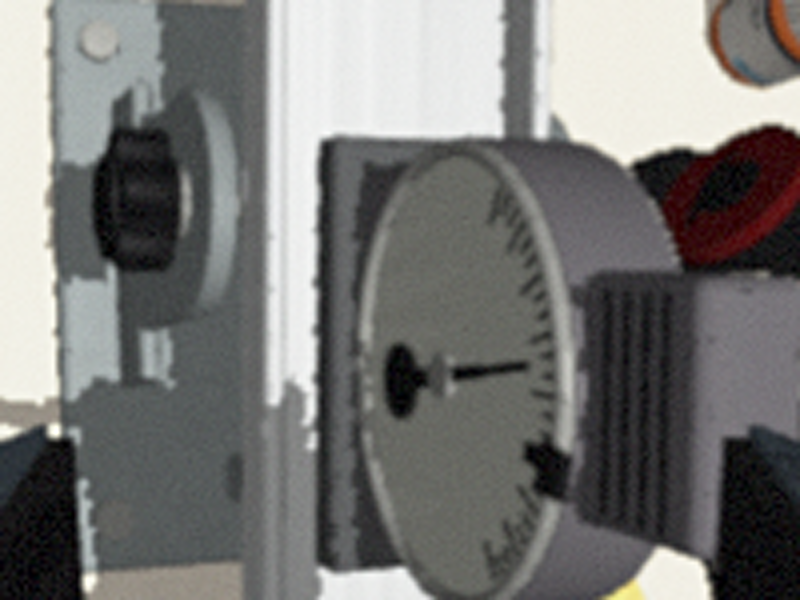

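Much cleaner: pivot at (443,375), needle tip at (527,366), mark tab at (527–570, 440–497) with its centre near (550,469).

```bash
python3 - <<'E'
from h import *
m=dict(np.load('w5.npz'));g=cv2.cvtColor(cv2.imread('pics/w5.png'),6)
R=Ro.from_euler('z',YAW,degrees=True).as_matrix()@Ro.from_euler('x',8.02,degrees=True).as_matrix()
def on(u,v,x):
    o,d=ray(m,u,v);o=R.T@(o-PIN);d=R.T@d;q=o+d*(x-o[0])/d[0];return q[1:]
sub=g[256:278,348:366];n,l,st,c=cv2.connectedComponentsWithStats((sub<42).astype(np.uint8));i=1+np.argmax(st[1:,4]);C=c[i]+[348,256];print('tab',st[i],C)
yy,xx=np.nonzero(g[238:248,334:353]<75);N=np.array([on(a+334,b+238,-16) for a,b in zip(xx,yy)]);print(len(N))
vx,vy=cv2.fitLine(N.astype(np.float32),2,0,.01,.01).ravel()[:2];print('needle',np.arctan(-vx/vy))
a=lambda q,r:(float(np.arctan2(-(q-r)[0],(q-r)[1])),float(np.hypot(*(q-r))))
P=on(220+443/4,150+375/4,-16);print(P,a(on(220+527/4,150+366/4,-16),P))
for x in (-15,-16,-17,-18,-19): print(x,a(on(*C,x),P),a(on(220+550/4,150+469/4,x),P))
print(sub)
E
```

```text
tab [  3   4  11  15 105] [356.60952381 267.        ]
61
needle -0.131754
[-26.59379934  82.00154532] (-0.13409851183240204, 35.716392308033974)
-15 (0.30389535644413607, 43.47707709946436) (0.29506724817814867, 44.703590407703665)
-16 (0.28555516056979424, 45.076989083782045) (0.2775808308271253, 46.30065567474683)
-17 (0.26847752670847297, 46.69102134799375) (0.261265129030657, 47.91093223768754)
-18 (0.25254542469164604, 48.31775886867034) (0.24601425686324463, 49.53313165203872)
-19 (0.2376546663371008, 49.955960480966645) (0.23173371312330462, 51.166119904026374)
[[ 99 102 109  98 102  98 104 104  98  97  97 127 157 170 168 138  98  65]
 [103 103 106 102 103 109  95  84  93  93 102 131 158 171 170 142 102  70]
 [104 105 103 107 107 102  93  72  58  73 100 134 157 174 166 138  92  67]
 [100 100 100 102  94 101  97  74  46  52  93 138 165 172 160 123  89  70]
 [107  98  90  67  65  72  76  61  34  44  89 128 168 175 154 124 108  92]
 [107 103  84  48  29  36  42  22  15  24  64 107 148 169 148 126 119  99]
 [100 104  85  43   1  11  11  19  10   2  33  62 105 137 136 119 119 100]

[... 425 characters left out ...]
 26  36  65  88  72  59]
 [102 105 104 106  94  70  36   2   9   9  16  17  30  41  77  90  70  55]
 [104 101 106 101  93  53  21  23  17  15  14  21  29  46  78  91  66  55]
 [ 98  80  83  95  83  40  11  15   7  15  16  23  26  39  71  77  58  52]
 [100  75  62  81  81  56  31  17   2  11  18  29  29  51  65  64  55  52]
 [104  91  58  67  90  81  50  39  41  27  19  19  26  59  70  66  60  47]
 [104  97  79  68  78  95  79  73  81  79  55  40  41  49  62  59  57  55]
 [106 100  99  74  69  80  89  91 114 122 108  95  74  67  72  68  56  53]
 [102 104 103  85  58  66  88 100 124 147 143 127 108  95  97  87  66  48]
 [103 101  94  89  74  65  71 105 133 154 153 133 111 107 107  86  63  51]]
```

```bash
python3 - <<'E'
from h import *
np.set_printoptions(precision=2,suppress=True)
R=Ro.from_euler('z',YAW,degrees=True).as_matrix()@Ro.from_euler('x',8.02,degrees=True).as_matrix()
ms=[dict(np.load(f'w{i}.npz')) for i in (4,5)]
q=lambda x,y:(220+x/4,150+y/4)
def T(a,b):
    x,r=tri([ray(ms[0],*a),ray(ms[1],*b)]);return R.T@(x-PIN),r[0]
for n,a,b in [('pivot',q(372,352),q(443,375)),('tip',q(455,405),q(527,366)),('tab',(335.79,277.66),(356.6,267)),('tab2',q(467,513),q(550,469))]:
    p,r=T(a,b)
    if n=='pivot':P=p
    d=p-P;print(n,p,r,d,np.arctan2(-d[1],d[2]),np.hypot(d[1],d[2]))
E
```

```text
pivot [-12.88 -27.26  75.37] 0.022588073365453674 [0. 0. 0.] -0.0 0.0
tip [-12.96 -22.3  112.43] 0.282073043978054 [-0.08  4.96 37.06] -0.1329807188199277 37.38999285051459
tab [-13.75 -40.01 121.13] 0.06349669437727964 [ -0.87 -12.75  45.76] 0.2718146916735989 47.50259983530205
tab2 [-13.45 -40.08 122.02] 0.0144439100163738 [ -0.57 -12.82  46.65] 0.26821265751107376 48.37810535539647
```

```bash
python3 - <<'E'
from h import *
np.set_printoptions(precision=1,suppress=True)
Rc=(Ro.from_euler('z',YAW,degrees=True)*Ro.from_euler('x',8.02,degrees=True)).as_matrix()
for f,D in ((42,300),(42,260),(48,270)):
    f=np.radians(f);c=np.array([np.sin(f),0,-np.cos(f)]);e=np.array([0,1,0.]);z=.9628*c+.2703*e;x=-.2703*c+.9628*e
    M=np.column_stack([x,np.cross(z,x),z]);t=np.array([-13,-35,105.])-D*c-M@np.array([76.3,1.4,-171.6])
    p=PIN+Rc@t;r=Ro.from_matrix(Rc@M).as_euler('xyz',degrees=True);print(t,'fingers',t+M@np.array([0,59,0]),t+M@np.array([0,-59,0]),p,r,delta(p,r))
print(env.state()['qpos'])
E
```

```text
[-90.4 -62.1 188.9] fingers [-46.6 -62.1 228.4] [-134.3  -62.1  149.4] [349.3 -70.6 263.4] [135.4 -19.5 110.4] (array([-19.7, -15.2, -18.8]), array([-18.1,   3.7,  -3.7]))
[-63.7 -62.1 159.2] fingers [-19.8 -62.1 198.7] [-107.5  -62.1  119.7] [375.1 -62.1 234. ] [135.4 -19.5 110.4] (array([-27.6,  -2.5,  18.3]), array([-18.1,   3.7,  -3.7]))
[-76.5 -62.1 160.3] fingers [-37.  -62.1 204.1] [-116.   -62.1  116.4] [362.5 -64.3 235. ] [129.2 -18.3 111.6] (array([-26.2, -13.9,  12.3]), array([-23.9,   3.6,  -5.1]))
[-36.5  -6.8 118.8  32.9  69.3 -59.7]
```

```bash
python3 drive.py '[{"sx":-9,"sy":-5,"ax":-8,"ay":1.2,"az":-1.7},{"sx":-9,"sy":-5,"ax":-8,"ay":1.2,"az":-1.7},{"sx":-8,"sy":-4,"ax":-8,"ay":1.2,"az":-1.7},{"sz":6},{"sz":6},{},{},{}]'|sed -n 1,4p
python3 - <<'E'
from h import *
m=env.camera_model('wrist');im=env.grab_frame('wrist');np.savez('w6.npz',**m);cv2.imwrite('pics/w6.png',im)
cv2.imwrite('pics/c6.png',cv2.resize(im[150:300,220:420],None,fx=4,fy=4,interpolation=2))
E
```

```text
time_s: 13.8
ee_pos: [367.7, -59.1, 237.4]
ee_rot: [132.5, -18.9, 111.0]
force: [0.3, 0.5, -0.3]
```

View pics/c6.png

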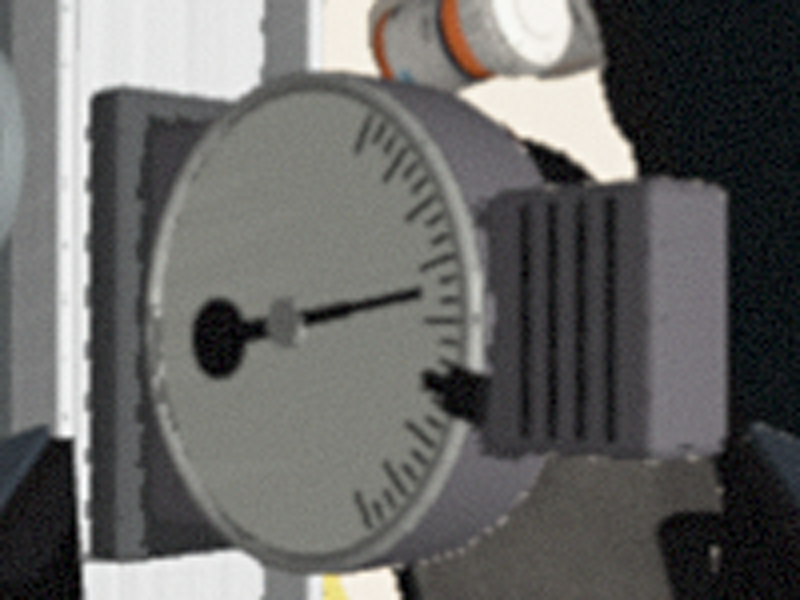

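The view is now clear: pivot (286,322), needle tip (420,292), tab body (442–491, 370–425). The small tooth at its left is a long scale tick, and it biased the earlier centroids.

```bash
python3 - <<'E'
from h import *
np.set_printoptions(precision=2,suppress=True,linewidth=150)
m=dict(np.load('w6.npz'));g=cv2.cvtColor(cv2.imread('pics/w6.png'),6)
R=Ro.from_euler('z',YAW,degrees=True).as_matrix()@Ro.from_euler('x',8.02,degrees=True).as_matrix()
def on(u,v,x=-13):
    o,d=ray(m,u,v);o=R.T@(o-PIN);d=R.T@d;q=o+d*(x-o[0])/d[0];return q[1:]
q=lambda x,y,z=-13:on(220+x/4,150+y/4,z)
a=lambda d:(float(np.arctan2(-d[0],d[1])).__round__(3),float(np.hypot(*d)).__round__(1))
P=q(286,322);print(P)
for n,p in dict(tip=(420,292),tick0=(443,320),tickm=(432,265),tooth=(432,377),bob=(218,338),c=(466,398),c1=(442,372),c2=(445,403),c3=(470,420),c4=(490,422),c5=(489,376),c6=(465,371)).items(): print(n,a(q(*p)-P),a(q(*p,-14)-P))
print(g[238:262,324:346])
E
```

```text
[-27.28  75.15]
tip (-0.138, 37.1) (-0.133, 38.0)
tick0 (-0.001, 42.4) (-0.001, 43.3)
tickm (-0.242, 40.9) (-0.235, 41.8)
tooth (0.247, 41.0) (0.24, 41.9)
bob (2.997, 21.9) (2.988, 20.6)
c (0.274, 49.7) (0.268, 50.6)
c1 (0.212, 43.1) (0.207, 44.1)
c2 (0.326, 45.3) (0.318, 46.2)
c3 (0.339, 51.8) (0.332, 52.6)
c4 (0.315, 56.2) (0.309, 57.0)
c5 (0.178, 54.0) (0.174, 54.9)
c6 (0.183, 48.5) (0.179, 49.4)
[[128 127 127 130 123 123 125 131 133 127 112 100 117 152 180 184 149  95  61  65  57  65]
 [126 128 125 128 129 117  98 108 121 127 109 104 125 161 181 188 151 102  63  53  64  65]
 [129 131 127 132 126 107  81  68  81  90  97 100 119 158 181 180 155 105  77  58  63  64]
 [129 127 123 125 125 120 103  81  56  53  59  75 106 143 177 182 159 119  92  69  58  67]
 [130 110  88  80  92 113 118  99  57  26  17  44  61  95 133 147 138 115 102  75  60  60]
 [113  78  43  36  44  68  85  71  44  13   9  18  19  50  67  86  86  86  84  68  61  61]
 [118  76  35  12  18  25  39  34  25  19  16  24  16  20  25  22  35  47  51  59  61  61]
 [118  85  32   5  19  20  19  14  13   3  26  11  11   7  2
[... 787 characters left out ...]
3 106  79  73  65  57  39  20  20  27  26  37  58  58  61  58]
 [126 123 104  74  65  89 109 110  98 114 127 125  87  54  37  24  36  46  53  60  59  61]
 [106 122 125 106  78  74  82  95 108 131 148 149 132 100  63  42  42  52  60  63  59  59]
 [ 77  98 122 124 117 101  94  90 109 137 156 156 137 100  71  67  56  58  52  62  64  64]
 [ 71  75 103 125 125 118  98  97 120 143 156 155 124 106  96  86  66  51  61  62  61  57]
 [101  66  70 102 119 120 104 109 128 150 159 146 119 103 109  88  66  54  52  60  62  59]
 [126 103  70  69  92 111  99 113 133 152 160 140 105 105  96  81  67  56  50  57  59  62]
 [129 122 103  76  84  98 100 118 148 151 147 122 103 108 105  95  81  61  57  52  52  62]]
```

```bash
python3 - <<'E'
from h import *
np.set_printoptions(precision=1,suppress=True,linewidth=150)
m=dict(np.load('w3.npz'));g=cv2.cvtColor(cv2.imread('pics/w3.png'),6)
R=Ro.from_euler('z',YAW,degrees=True).as_matrix()@Ro.from_euler('x',8.02,degrees=True).as_matrix()
print([proj(m,PIN+R@np.array([0,y,6])) for y in (-174,-215,-256)])
for r in (310,352,358): 
    c=np.nonzero(g[r,305:332]<90)[0]+305; print(r,c.min(),c.max())
    for u in (c.min()-.5,c.max()+.5):
        o,d=ray(m,u,r);o=R.T@(o-PIN);d=R.T@d;print(o+d*(6-o[2])/d[2])
t=chute((0,-215,110),8.02);print(t,delta(*t));t=chute((0,-215,-13),8.02);print(t)
E
```

```text
[array([316. , 319.3]), array([316.2, 347.2]), array([316.4, 373.6])]
310 311 321
[  -6.9 -160.8    6. ]
[   7.  -160.9    6. ]
352 311 322
[  -7.5 -222.2    6. ]
[   8.3 -222.3    6. ]
358 311 322
[  -7.6 -231.4    6. ]
[   8.2 -231.5    6. ]
(array([ 461.4, -194.4,  163.9]), array([180. ,  -8. ,  99.4])) (array([-174.9,   13.4,   40.9]), array([ 44.4, -14.8,   6.2]))
(array([ 458.6, -177.5,   42.1]), array([180. ,  -8. ,  99.4]))
```

```bash
python3 drive.py '[{"sx":-20,"sz":-30},{"sx":-30,"sz":-30},{"sx":-15,"ax":7.4,"ay":-2.5,"az":1},{"sx":-15,"ax":7.4,"ay":-2.5,"az":1},{"sx":-15,"ax":7.4,"ay":-2.5,"az":1},{"sx":-15,"ax":7.4,"ay":-2.5,"az":1},{"sx":-15,"ax":7.4,"ay":-2.5,"az":1},{"sx":-15,"ax":7.4,"ay":-2.5,"az":1}]' 60|sed -n 1,4p
python3 - <<'E'
from h import *
print(delta(*chute((0,-215,110),8.02)))
E
```

```text
time_s: 14.65
ee_pos: [370.9, -216.3, 236.7]
ee_rot: [-179.9, -7.6, 99.3]
force: [-0.3, -0.3, -0.7]
(array([-2.7, 93. , 72.8]), array([-0.12,  0.4 , -0.07]))
```

```bash
python3 drive.py '[{"sy":30},{"sy":35,"sz":20},{"sy":28,"sz":35},{"sz":18},{},{},{}]'|sed -n 1,4p
python3 - <<'E'
from h import *
print(delta(*chute((0,-215,-13),8.02)))
E
```

```text
time_s: 15.35
ee_pos: [460.8, -191.4, 164.8]
ee_rot: [179.8, -7.8, 99.3]
force: [0.1, -0.0, 0.2]
(array([ -2.7,  -0.3, 123.5]), array([ 0.2 ,  0.23, -0.07]))
```

```bash
python3 drive.py '[{"sx":-3,"sz":30,"ay":0.2},{"sz":35},{"sz":30},{"sz":18},{"sz":8},{},{}]'|sed -n 1,4p
python3 drive.py '[{},{},{},{},{},{}]' 10 35
python3 - <<'E'
from h import *
print(delta(*chute((0,-215,-13),8.02)))
E
```

```text
time_s: 16.05
ee_pos: [459.1, -177.8, 44.4]
ee_rot: [179.8, -8.0, 99.3]
force: [1.0, -0.8, -0.0]
time_s: 16.65
ee_pos: [457.9, -177.1, 43.1]
ee_rot: [180.0, -8.1, 99.3]
force: [-0.6, -0.5, 0.8]
gripper_width: 16.9
gripper_force: 35.0
(array([-0.6,  0.7,  0.9]), array([ 0.04, -0.07, -0.05]))
```

```bash
python3 drive.py '[{"sx":-0.1,"sz":-2.8,"ay":-0.75},{"sx":-0.25,"sz":-5.6,"ay":-1.5},{"sx":-0.25,"sz":-5.6,"ay":-1.5},{"sx":-0.25,"sz":-5.6,"ay":-1.5},{"sx":-0.25,"sz":-5.6,"ay":-1.5},{"sx":-0.25,"sz":-5.6,"ay":-1.5},{"sx":-0.25,"sz":-5.6,"ay":-1.5},{"sx":-0.25,"sz":-5.6,"ay":-1.5}]'
python3 - <<'E'
from h import *
s=env.state();R=Ro.from_euler('z',YAW,degrees=True).as_matrix()
p=R.T@(s['ee_pos']-PIN);print(p,np.hypot(p[1],p[2]));
for t in (-3.2,): print(delta(*chute((0,-215,-12),t)))
E
```

```text
time_s: 17.45
ee_pos: [458.5, -181.1, 85.4]
ee_rot: [179.9, 3.3, 99.3]
force: [-0.4, -1.1, -2.6]
gripper_width: 16.4
gripper_force: 35.0
[  -0.66457292 -214.69048367    0.36941897] 214.69080150088095
(array([-0.6,  0.7,  0.4]), array([ 0.06,  0.09, -0.06]))
```

```bash
python3 drive.py '[{"sx":-0.25,"sz":-5.6,"ay":-1.5},{"sx":-0.25,"sz":-5.6,"ay":-1.5},{"sx":-0.25,"sz":-5.6,"ay":-1.5},{"sx":-0.25,"sz":-5.6,"ay":-1.5},{"sx":-0.25,"sz":-5.6,"ay":-1.5},{"sx":-0.25,"sz":-5.6,"ay":-1.5},{"sx":-0.25,"sz":-5.6,"ay":-1.5},{"sx":-0.1,"sz":-3.75,"ay":-1}]'
python3 drive.py '[{},{},{},{},{},{},{},{}]'>/dev/null
python3 drive.py '[{},{},{},{},{},{},{},{}]'
python3 - <<'E'
from h import *
s=env.state();R=Ro.from_euler('z',YAW,degrees=True).as_matrix()
p=R.T@(s['ee_pos']-PIN);print(p,np.hypot(p[1],p[2]),'slope',np.arctan2(p[2],-p[1])+np.arctan2(12,215))
F=np.mean([env.grab_frame('scene') for _ in range(6)],0);G=np.mean([env.grab_frame('top') for _ in range(6)],0)
cv2.imwrite('pics/s7.png',F);cv2.imwrite('pics/t7.png',G)
a=np.hstack([cv2.resize(F[175:265,185:265],(520,585),interpolation=2)])
cv2.imwrite('pics/c7.png',a)
E
```

```text
time_s: 18.25
ee_pos: [457.8, -177.1, 128.4]
ee_rot: [179.9, 14.8, 99.3]
force: [-0.7, -3.4, -1.6]
gripper_width: 16.7
gripper_force: 35.0
time_s: 19.85
ee_pos: [457.9, -177.3, 127.6]
ee_rot: [180.0, 14.7, 99.3]
force: [-0.4, -4.6, -1.4]
gripper_width: 16.5
gripper_force: 34.9
[  -0.67032757 -210.76136855   42.61401593] 215.0262979915121 slope 0.2552573407886212[ WARN:0@6.067] global loadsave.cpp:1063 imwrite_ Unsupported depth image for selected encoder is fallbacked to CV_8U.
```

View pics/c7.png

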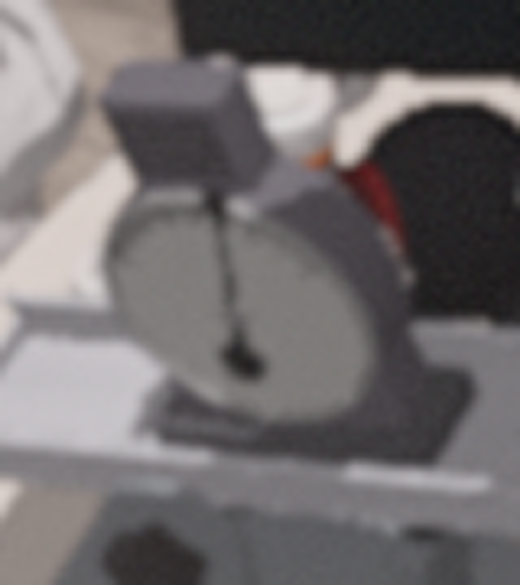

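The gauge still stands on the chute and the needle runs from the bob at (243,362) up to the mark at (213,200). I'll check the residual numerically.

```bash
python3 - <<'E'
from h import *
np.set_printoptions(precision=3,suppress=True,linewidth=160)
m=env.camera_model('scene');g=cv2.cvtColor(cv2.imread('pics/s7.png'),6).astype(float)
R=Ro.from_euler('z',YAW,degrees=True).as_matrix()@Ro.from_euler('x',-14.66,degrees=True).as_matrix()
def on(u,v,x=-13):
    o,d=ray(m,u,v);o=R.T@(o-PIN);d=R.T@d;q=o+d*(x-o[0])/d[0];return q[1:]
pts=[]
for r in range(204,232):
    c=np.arange(213,226); w=g[r,c]; b=np.median(w); k=np.clip(b-8-w,0,None)
    if k.sum()>0: pts.append((r,(k*c).sum()/k.sum(),k.sum()))
pts=np.array(pts);print(pts.T.round(1))
Q=np.array([on(u,v) for v,u,_ in pts]); print(Q.round(1).T)
needle=Q[(pts[:,0]>=213)&(pts[:,0]<=223)]
f=np.polyfit(needle[:,1],needle[:,0],1);print('needle angle (chute)',-np.arctan(f[0]))
print(g[198:212,210:226].round())
E
```

```text
[[204.  205.  206.  207.  208.  209.  210.  211.  212.  213.  214.  215.  216.  217.  218.  219.  220.  221.  222.  223.  224.  225.  226.  227.  228.  229.
  230.  231. ]
 [217.8 217.6 217.3 217.5 218.2 218.4 220.1 218.4 218.7 218.8 218.9 219.2 219.5 219.7 219.8 219.9 219.9 219.8 219.9 220.3 221.  221.1 221.3 221.1 221.  221.2
  221.9 222.4]
 [ 82.  191.  182.  100.   61.   36.   32.   16.   17.   40.   41.   34.   31.   50.   57.   67.   57.   49.   26.   31.   46.   75.  103.  132.  165.  221.
  164.  217. ]]
[[-42.5 -40.7 -38.8 -38.1 -38.8 -38.2 -41.3 -35.9 -35.4 -34.6 -33.6 -33.1 -32.6 -32.1 -31.2 -30.1 -29.  -27.5 -26.5 -26.2 -26.8 -26.  -25.1 -23.5 -22.1 -21.2
  -21.8 -22. ]
 [128.6 125.9 123.2 120.5 117.9 115.2 112.7 109.7 107.  104.2 101.4  98.7  95.9  93.1  90.3  87.5  84.6  81.7  78.8  76.   73.2  70.3  67.4  64.5  61.5  58.5
   55.7  52.8]]
needle angle (chute) 0.3009593256784183
[[ 62.  62.  62.  61.  62.  61.  60.  59.  62.  68.  76.  80.  79.  79.  78.  76.]
 [ 61.  61.  59.  59.  61.  61.  58.  60.  58.  62.  72.  80.  79.  79.  78.  75.]
 [ 61.  62.  63.  63.  59.  5
[... 267 characters left out ...]
 69.  73.  76.  77.  82.  91. 108.]
 [121. 120. 123. 125. 120. 104.  79.  60.  59.  69.  81.  90.  94.  99. 107. 115.]
 [131. 130. 132. 134. 131. 116.  79.  51.  51.  75. 108. 126. 125. 120. 119. 120.]
 [113. 116. 113. 116. 112.  98.  72.  49.  49.  85. 131. 152. 151. 139. 126. 115.]
 [ 95.  97. 101.  99.  95.  87.  78.  63.  48.  79. 121. 147. 155. 145. 126. 105.]
 [ 98. 100. 108. 108. 104.  98.  99.  86.  65.  73. 102. 123. 135. 131. 118. 103.]
 [112. 111. 117. 119. 114. 113. 117. 103.  78.  84. 104. 112. 112. 107. 106. 103.]
 [123. 121. 124. 125. 123. 124. 122. 111.  92.  96. 113. 119. 114. 101. 102. 102.]
 [127. 125. 124. 126. 125. 127. 125. 119. 100. 102. 117. 123. 117. 111. 111. 110.]]
```

The needle line extrapolated to the rim (u ≈ 217.5) meets the tab (u ≈ 217.4). The chute slope of 0.255 rad also agrees with the mark at about 0.257. I'm handing the job in.

```bash
python3 -c "
from workcell import env
print(env.job_done())"
```

```text
the job is handed in; nothing more can be done
None
```

Job handed in: the gauge stands flat on the chute and the handle is still held, with the chute slope at 0.255 rad against a mark I measured at about 0.257, and the needle lines up with the mark in the camera view to about 0.015 rad.

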